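# Widen the bay of the detergent rack and stand the canister in it

### The job

The bay of the detergent rack is too narrow for the flat-sided canister. Squeeze the release lever against the fixed grip on the rack's sliding stop, slide the stop to the notch at which the bay is just wide enough for the canister, and let go so that it latches. Then set the canister down gently, upright and square, in the bay, without dropping or tipping it, and without knocking over or shifting the round bottle, the lidded box or the bottle in the rack.

Things in the scene. Friction and masses are not known exactly. Their poses are not given: they have to be found in the camera images.
- rack: Plywood rack fixed to the table, 220 mm deep (x) by 360 mm long (y). Origin: centre of its underside; x points from its open front to its back, y along its rail, z up. Floor 12 mm thick. From the -y end: a small compartment with a bottle, a fixed white divider (top 100 mm above the table), the bay, the sliding stop. A notched aluminium rail runs along the back.
- bay_start (a point): Point on the rack's floor (12 mm above the table) at the divider's bay side, half-way between the front lip (12 mm high) and the plywood back fence (30 mm high). The bay runs from here along the rack's +y for its width; it is 91 mm deep, from 45 mm before to 45 mm behind this point along x. Axes as the rack's.
- rod_mid (a point): Middle of a wooden rod, 22 mm thick, 380 mm long, along the rack's y, 252 mm above the table, on a steel post at each end. It hangs over the grips (16 mm behind point stop_grip in x, 118 mm above it) and blocks a gripper coming straight down on them.
- stop (a joint): Place of the sliding stop along the rack's +y, m. The bay is 50 mm wide at 0 (latched there at the start), 50 mm + this value elsewhere. Notches at 0, 0.035, 0.070, 0.105; 3 mm play each way; the round pin finds its notch if let go within about 4 mm. Cannot leave a notch unless the lever is squeezed; then about 2 N moves it. Its white panel is 6 mm thick, top 100 mm above the table.
- stop_grip (a point): On the stop, 134 mm above the table, midway between its two steel grips when squeezed. Axes as the rack's. The grips are bars 24 mm wide, 12 mm thick, leaning 35 deg to the rack's front (along -0.57, 0, 0.82), from 45 mm below to 25 mm beyond this point. Outer faces: fixed grip 16 mm to -y; lever 26 mm to +y at rest, 16 mm squeezed. Close the fingers on these along y, tool leaning 25-40 deg.
- lever (a joint): Release lever, rad: 0 at rest (pin in a notch), 0.22 fully squeezed towards the fixed grip. Sprung: about 5 N at the middle of the grip to start, 11 N fully squeezed. The pin clears the notches above about 0.18; let go between notches, it stays near 0.17 with the pin resting on the rail.
- canister_center (a point): White flat-sided canister standing on the table, 0.3 to 0.65 kg. This point: its centre, 78 mm above its base. Body 64 mm (its x) by 104 mm (its y) by 108 mm high, a shoulder, then a round screw cap 40 mm in diameter from 124 to 156 mm above the base, centred: grip it by the cap. z up.
- round_bottle: Bystander: tall round white bottle, 68 mm in diameter, 150 mm high. Origin: centre of its base.
- lidded_box: Bystander: square white box with lid, 90 mm wide, 86 mm high. Origin: centre of its base.
- rack_bottle: Bystander: round amber bottle, 58 mm in diameter, 125 mm high, in the small compartment at the -y end of the rack. Origin: centre of its base.
Not all that is in view belongs to the job. What is shaped like the part that bears canister_center but yellow is not meant.

How it is judged (in metres and radians):
On the way:
1. the stop is latched in the notch where the bay is just wide enough (0.070), with the lever let go (value of joint stop between 0.065 and 0.075 m and value of joint lever below 0.06 rad and contact force between the fingers and rack below 0.2 N), for 0.2 s.
At the end, for the whole second after the job is handed in: The stop is latched in the 0.070 notch (within 5 mm) with the lever let go (below 0.06 rad), and the canister stands released, at rest, upright (within 0.08 rad) and square (within 0.3 rad) on the floor of the bay (height within 5 mm) between lip and fence, divider and stop (value of joint stop between 0.065 and 0.075 m and value of joint lever below 0.06 rad and x of canister_center in the frame of bay_start between -0.02 and 0.02 m and y of canister_center in the frame of bay_start between 0.045 and 0.078 m and z of canister_center in the frame of bay_start between 0.073 and 0.083 m and angle between canister_center's own z axis and vertical below 0.08 rad and angle between the y axis of canister_center and the y axis of rack, either way round below 0.3 rad and linear speed of canister below 0.02 m/s and angular speed of canister below 0.1 rad/s); the robot touches nothing.
It fails at once if the canister is dropped or thrown: over 0.5 m/s while not in the fingers (contact force between the fingers and canister below 0.1 N and linear speed of canister above 0.5 m/s).
It fails at once if the canister is tipped by more than 0.7 rad (angle between canister_center's own z axis and vertical above 0.7 rad).
It fails at once if the round bottle, the lidded box or the bottle in the rack is shifted by more than 40 mm (distance of any of round_bottle, lidded_box, rack_bottle from where it was at the start of the episode above 0.04 m).
It fails at once if a bystander is knocked over (angle between any of round_bottle, lidded_box, rack_bottle's own z axis and vertical above 0.7 rad).
It also fails if it takes over 64 s, if anything falls off the work surface, if the arm or the gripper's body presses on something with over 40 N, if the wrist force passes 120 N, or if a joint passes its speed limit or range.

### The arm

A 6-joint arm with a two-finger parallel gripper is mounted at the origin on the work surface. World frame = base frame: x ahead of the robot, y to its left, z up, the work surface at z = 0. Lengths are in mm, angles in rad, forces in N, time in s.
With the tool pointing down it reaches from about 275 to 1000 mm from the base axis. Payload 8.4 kg.
Tool frame: the origin (TCP) lies midway between the tips of the shut fingers; the grasp point (between the pads) lies 19 mm behind it (r.grip_point_offset is the distance from the TCP to the grasp point, in mm); z points along the fingers, y is the line along which they close (so a half turn about z gives the same grasp; the last joint's range is limited). The gripper opens to 85 mm and grips with 20 to 120 N. Pads are 22 mm wide; open, the fingers measure 114 mm over their backs; the gripper's body (76 mm by 85 mm) begins 54 mm behind the grasp point. The pads swing forward as they close: fully open they stand 13 mm farther back than shut.
Start: joints at [-1.259, 0.353, 1.633, -0, 1.155, -0.002], TCP at [192.921, -594.483, 231.281] pointing down, gripper open.
Joint ranges: [-2.63, 2.63], [-0.92, 2.1], [0.06, 2.66], [-1.3, 4.44], [0, 2.69], [-3.02, 3.02]. Speed limits (rad/s): [2.22, 2.22, 2.79, 3.14, 3.14, 3.14].

### API

Orientations are given as [roll, pitch, yaw] about the fixed x, y, z axes, in that order (R = Rz(yaw) Ry(pitch) Rx(roll)).
In Python, from rig import r gives the robot as it stands. The module is installed in compiled form; this text tells all that it offers.
- The arm moves only by the shell command python3 -m creep 'ROWS' [FORCE]. ROWS is text: rows parted by semicolons, each of 7 numbers parted by spaces: the turn, a rotation vector about the tool's x, y, z in degrees, then the shift along the tool's x, y, z in m, then the closure in counts, from 0 (fully open) to 255 (shut). A call has 1 to 8 rows; each row is the pose to reach, as a shift and turn from the pose commanded when the call began, along the tool's axes at that moment; what a row does not reach only later rows make up. A row lasts 1/8 s, in which the tool goes at most 62.5 mm and 10.7 degrees, less where a joint would pass 70% of its speed; a pose out of reach is approached as far as the arm can. A call with a gripper value outside its range is refused whole. The fingers move at their own pace and stop on an object; FORCE is the grip in N (left out, the last holds). Time passes only in rows, so rows that repeat a pose let the fingers close. It gives the time, the measured TCP pose, the force, the opening and the grip force at its end, in the units of the state.
- r.sense(): the state, without advancing time (a new reading comes with each control period).
- r.grab_frame(name): name is "side" or "top" or "wrist"; returns a dict with "img" (420x560x3 uint8, red, green, blue), "range_z" (420x560 float32, mm along the optical axis (not along the pixel's ray), 0 where there is no reading), "K" (3x3 intrinsics, pixels), "world_from_camera" (4x4, takes a point from camera to world coordinates). Camera axes: x right, y up, looking along -z (the intrinsics and any distortion apply to the point x, -y, -z); pixel columns grow to the right and rows downward; lengths in mm; the calibration is good to about 2 mm. A picture is of the moment at which its call begins.
- r.sign_off(): hands the job in; it is judged then, once.
The state is a dict: "clock": time; "qpos": joint angles; "qvel": joint speeds; "joint_efforts": joint torques, N m; "eef_pos": TCP position; "tcp_rot": TCP orientation; "contact_force": force on the tool from outside, world axes, zero at the start; "wrist_torque": the same for the moment, N m; "opening": opening from 0.0 (shut) to 1.0 (fully open); "grasp_force": force on a finger pad.
Only numpy, scipy, OpenCV 4.12 (cv2) and the standard library are available. Lean on these libraries where they do the work, as an engineer would, in place of code of your own. Each camera call takes 0.05 s, during which the arm holds its last target. There are 200 camera calls.

## Working session

There is one attempt and no reset: what is moved stays moved. The work goes in short steps, Python scripts to look and compute and a shell command to move; the robot and the scene stay as the last step left them, time stands still between calls to the robot, and variables do not carry over. Pictures are saved under pics/ and viewed, at most 10 in all, crops included, and the job is handed in when it is done.

```bash
mkdir -p pics; python3 - <<'E'
from rig import r
import cv2,numpy as np
for n in("top","side"):
    f=r.grab_frame(n); cv2.imwrite(f"pics/{n}0.png",f["img"][:,:,::-1]); np.savez(f"{n}0.npz",**f)
    print(n,f["K"].tolist(),f["world_from_camera"].round(3).tolist(),[k for k in f])
print(r.sense())
E
```

```text
top [[408.3197398590638, 0.0, 279.9639001619147], [0.0, 408.3197398590638, 207.384317226591], [0.0, 0.0, 1.0]] [[-0.0, 0.994, -0.111, 379.037], [-1.0, 0.001, 0.009, 32.918], [0.009, 0.111, 0.994, 1031.842], [0.0, 0.0, 0.0, 1.0]] ['img', 'range_z', 'K', 'world_from_camera']
side [[413.968375343693, 0.0, 274.9751659234086], [0.0, 413.968375343693, 216.36679942186933], [0.0, 0.0, 1.0]] [[-1.0, -0.009, -0.02, 471.054], [-0.009, -0.661, 0.75, 679.782], [-0.021, 0.75, 0.661, 739.826], [0.0, 0.0, 0.0, 1.0]] ['img', 'range_z', 'K', 'world_from_camera']
{'clock': 0.1, 'qpos': array([-1.25938158e+00,  3.53592112e-01,  1.63406657e+00,  2.47017345e-05,
        1.15520895e+00, -2.42067407e-03]), 'qvel': array([-2.00852732e-07, -6.75041886e-04, -3.04252759e-03,  1.32195841e-03,
       -1.39784449e-03, -9.77084390e-04]), 'joint_efforts': array([-1.68671681e-04, -6.06356621e+01, -3.42820501e+01, -5.98127099e-05,
        3.92607253e-03,  1.01984409e-05]), 'eef_pos': array([ 192.80478366, -594.05998094,  230.62558671]), 'tcp_rot': array([-3.14031773e+00, -2.56726282e-05,  3.13825416e-01]), 'contact_force': array([0.44250669, 0.0744687 , 0.50395897]), 'wrist_torque': array([ 0.00920551, -0.00937992, -0.01713473]), 'grasp_force': 0.0, 'opening': 0.9998601705071547}
```

View pics/top0.png

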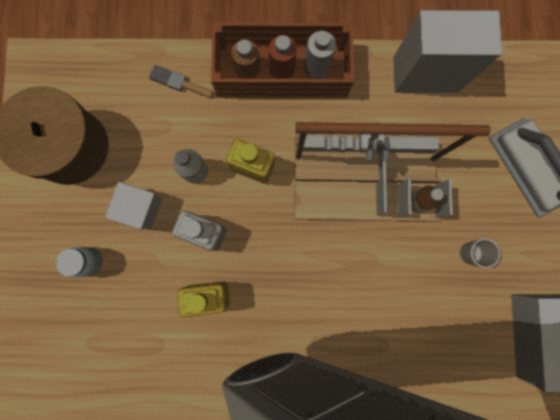

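View pics/side0.png

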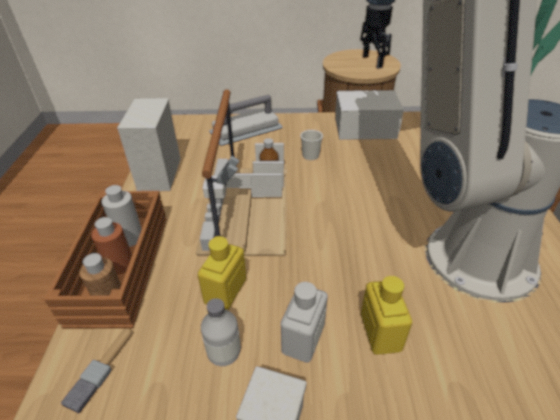

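The top view shows the rack at about (370,165), its rod at (390,128), the stop panel at (382,180), and the divider at (404,197). The white canister is at (198,230) and the box at (133,206). Round white bottles are at (190,165) and (78,262).

Canister candidates are white (198,230), yellow (250,158) and yellow (202,299). The white one fits, so I'll measure that and take an enlarged crop.

```bash
cat > h.py <<'E'
import numpy as np,cv2
def pts(f):
    z=f["range_z"]; K=f["K"]; T=f["world_from_camera"]
    v,u=np.indices(z.shape)
    P=np.stack([(u-K[0,2])/K[0,0]*z,-(v-K[1,2])/K[1,1]*z,-z],-1)
    P=P@T[:3,:3].T+T[:3,3]; P[z<=0]=np.nan
    return P
def rect(p):
    return cv2.minAreaRect(p[:,:2].astype(np.float32))
E
python3 - <<'E'
from h import *
f=dict(np.load("top0.npz")); P=pts(f); s=dict(np.load("side0.npz")); Q=pts(s)
def sel(P,u0,u1,v0,v1,z0,z1):
    p=P[v0:v1,u0:u1].reshape(-1,3); return p[(p[:,2]>z0)&(p[:,2]<z1)]
def show(n,p): print(n,len(p),p.mean(0).round(1),"rect",np.round(rect(p)[0],1),np.round(rect(p)[1],1),round(rect(p)[2],1),"min",p.min(0).round(0),"max",p.max(0).round(0))
show("cap top",sel(P,170,228,205,255,148,165))
show("canister body top",sel(P,170,228,205,255,85,135))
show("cap side",sel(Q,275,335,280,365,145,165))
show("can all side",sel(Q,275,335,280,365,15,112))
show("box top",sel(P,100,165,180,232,75,95))
show("bottleA",sel(P,170,210,145,185,100,180))
show("bottleB",sel(P,50,105,240,285,100,180))
show("yellow",sel(P,225,278,135,185,80,180))
show("yellow2",sel(P,170,230,280,320,80,180))
show("rod",sel(P,290,492,115,142,235,275))
show("panel stop",sel(P,370,392,150,220,85,106))
show("divider",sel(P,396,414,165,220,85,106))
show("endpanel",sel(P,440,455,165,220,85,106))
show("floor",sel(P,292,376,160,222,6,18))
show("grip",sel(P,360,392,132,160,105,165))
show("rackbottle",sel(P,414,448,180,212,100,140))
q=sel(Q,200,250,150,200,105,175); show("grip side",q)
im=f["img"][:,:,::-1]
a=cv2.resize(im[110:235,290:465],None,fx=3.2,fy=3.2,interpolation=2); b=cv2.resize(im[195:265,165:235],None,fx=3.2,fy=3.2,interpolation=2)
g=s["img"][:,:,::-1][140:210,190:300]; c=cv2.resize(g,None,fx=3,fy=3,interpolation=2); 
C=np.zeros((600,800,3),np.uint8); C[:a.shape[0],:a.shape[1]]=a; C[:b.shape[0],570:570+b.shape[1]]=b; d=cv2.resize(g,(314,200),interpolation=2); C[400:600,0:314]=d
cv2.imwrite("pics/crop1.png",cv2.convertScaleAbs(C,alpha=1.6))
E
```

```text
cap top 270 [431.4 214.8 156.4] rect [431.7 214.7] [36.7 37.5] 0.7 min [413. 196. 148.] max [450. 233. 161.]
canister body top 984 [429.7 209.4 111.1] rect [431.6 215.5] [104.6  63.9] 68.0 min [388. 159.  85.] max [475. 270. 135.]
cap side 384 [435.  219.6 155.1] rect [435.5 216.3] [38.1 39.7] 25.7 min [416. 196. 145.] max [454. 236. 160.]
can all side 1715 [438.4 249.7  77. ] rect [435.2 217.8] [102.9  65.6] 68.2 min [390. 174.  15.] max [480. 274. 112.]
box top 1524 [489.2 374.9  86.1] rect [490.3 376.6] [91.3 89.7] 71.9 min [435. 321.  75.] max [545. 430.  92.]
bottleA 496 [584.6 238.6 123.9] rect [588.3 241.8] [54.1 58.8] 44.5 min [558. 215. 100.] max [618. 273. 155.]
bottleB 387 [358.9 500.7 101.5] rect [359.1 500.2] [60.7 59.8] 78.7 min [328. 468. 100.] max [389. 531. 107.]
yellow 1247 [593.2  94.4 119.9] rect [599.9  96.3] [104.3  65.4] 68.4 min [555.  41.  80.] max [644. 151. 161.]
yellow2 1376 [277.8 197.6 120.8] rect [275.  202.8] [ 64.8 104.4] 6.4 min [240. 149.  80.] max [311. 256. 162.]
rod 2150 [ 619.5 -191.6  260.6] rect [ 620.9 -192.8] [379.9  22.2] 89.1 min [ 609. -3
[... 181 characters left out ...]
.5   96.4] rect [ 510.1 -272.3] [83.8  6.9] 0.1 min [ 468. -276.   85.] max [ 552. -269.  104.]
endpanel 183 [ 507.7 -365.9   96.1] rect [ 508.3 -358.5] [84.  25.2] 0.2 min [ 466. -371.   85.] max [ 550. -346.  105.]
floor 4344 [ 539.8 -114.3   12.5] rect [ 538.8 -113.8] [207.2 157.7] 88.9 min [ 459. -218.    6.] max [616.  -9.  18.]
grip 273 [ 608.5 -190.6  140.7] rect [ 613.8 -187.9] [47.  58.8] 89.4 min [ 584. -211.  106.] max [ 643. -164.  164.]
rackbottle 313 [ 507.1 -316.7  119. ] rect [ 508.4 -319.1] [44.9 41.4] 11.1 min [ 487. -342.  100.] max [ 531. -299.  140.]
grip side 328 [ 612.5 -182.9  137. ] rect [ 618.1 -188.3] [51.1 63.2] 87.2 min [ 586. -212.  105.] max [ 650. -162.  163.]
```

View pics/crop1.png

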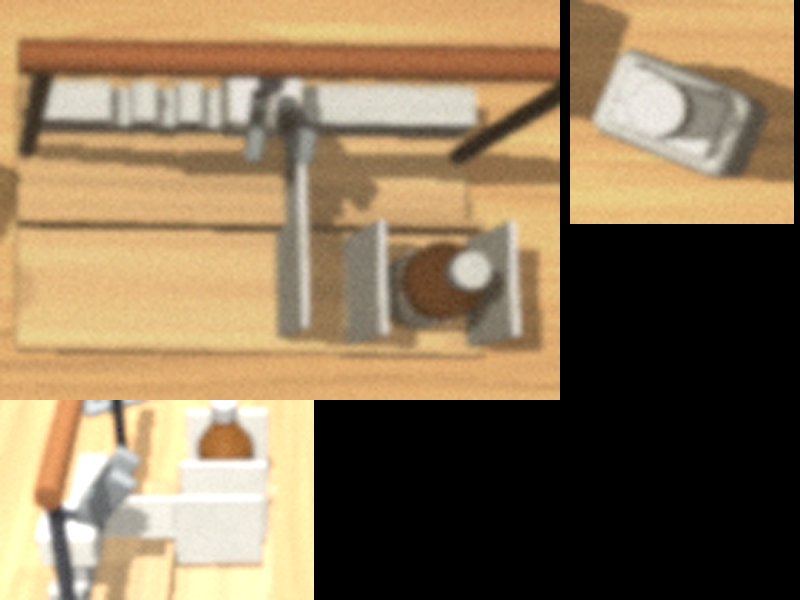

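The crop confirms the white canister: body 104x64 mm, top at 111 mm, cap top at 156 mm, which matches the description. The rack is almost aligned with the world axes, with the panel and divider where expected. Both grip bars lean towards the front at about x=605, y=-192. Next I'll work out the approach.

```bash
cat > go.py <<'E'
import sys,numpy as np
from scipy.spatial.transform import Rotation as R
from rig import r
def rel(p,Rt):
    s=r.sense(); R0=R.from_euler('xyz',s["tcp_rot"])
    print("turn",(R0.inv()*Rt).as_rotvec(degrees=True).round(2),"shift m",(R0.inv().apply(np.array(p)-s["eef_pos"])/1000).round(4),"dist",np.linalg.norm(np.array(p)-s["eef_pos"]).round(0))
def lean(deg,yaw=0): # tool z leaning to +x, y -> -y
    return R.from_euler('z',yaw,degrees=True)*R.from_euler('y',-deg,degrees=True)*R.from_euler('x',180,degrees=True)
E
python3 - <<'E'
from go import *; from h import *
f=dict(np.load("top0.npz")); P=pts(f); f2=dict(np.load("side0.npz")); Q=pts(f2)
for n,A in(("top",P[132:160,360:392]),("side",Q[150:200,200:250])):
    p=A.reshape(-1,3)
    for z in(110,120,130,140,150,158):
        q=p[(abs(p[:,2]-z)<5)&(p[:,0]<640)]
        if len(q)>3: print(n,z,len(q),"x",np.percentile(q[:,0],[2,50,98]).round(0),"y",np.sort(q[:,1])[::max(1,len(q)//14)].round(0))
p=P[115:142,290:492].reshape(-1,3); p=p[(p[:,2]>250)]; print("rod slope deg",np.degrees(np.polyfit(p[:,1],p[:,0],1)[0]))
print(lean(35).apply([0,0,1]))
z=lean(35).apply([0,0,1]); g=np.array([605,-192.5,134])
rel(g+(19-120)*z,lean(35))
E
```

```text
top 110 28 x [613. 634. 640.] y [-211. -207. -204. -202. -200. -200. -200. -199. -199. -199. -188. -186.
 -184. -179.]
top 120 28 x [608. 629. 634.] y [-210. -208. -206. -204. -201. -200. -200. -200. -199. -199. -185. -183.
 -181. -179.]
top 130 30 x [595. 621. 626.] y [-208. -205. -202. -201. -200. -200. -200. -200. -199. -199. -199. -183.
 -179. -177. -175.]
top 140 33 x [598. 615. 619.] y [-210. -207. -205. -203. -201. -201. -200. -200. -199. -199. -182. -180.
 -178. -176. -173. -173. -168.]
top 150 70 x [585. 591. 611.] y [-211. -208. -206. -202. -200. -199. -199. -179. -175. -173. -170. -169.
 -167. -166.]
top 158 97 x [585. 596. 607.] y [-211. -209. -207. -206. -205. -203. -201. -200. -199. -175. -174. -172.
 -170. -170. -168. -166. -165.]
side 110 32 x [616. 630. 638.] y [-202. -202. -185. -179. -179. -179. -178. -178. -178. -177. -177. -177.
 -176. -176. -175. -173.]
side 120 37 x [607. 626. 638.] y [-206. -204. -203. -202. -199. -179. -177. -176. -176. -175. -175. -174.
 -174. -173. -173. -172. -172. -171. -170.]
side 130 46 x [601. 621. 629.] y [-210. -202. -201. -200. -178. -174. -174. -173. -173. -172. -172. -170.
 -170. -170. -169. -168.]
side 140 63 x [593. 609. 623.] y [-205. -203. -201. -201. -200. -199. -196. -173. -170. -169. -168. -168.
 -167. -167. -166. -164.]
side 150 85 x [588. 600. 616.] y [-212. -205. -202. -201. -200. -199. -199. -197. -173. -168. -167. -166.
 -166. -165. -162.]
side 158 63 x [590. 600. 610.] y [-210. -207. -204. -203. -202. -201. -200. -200. -198. -174. -172. -168.
 -167. -166. -164. -163.]
rod slope deg 0.785918156053442
[ 5.73576436e-01 -1.22464680e-16 -8.19152044e-01]
turn [-5.56 34.72 17.39] shift m [ 0.4609 -0.2726  0.0143] dist 536.0
```

```bash
python3 -m creep '-0.5 3 1.5 0.04 -0.023 -0.02 0;-1 6 3 0.08 -0.046 -0.04 0;-1.5 9 4.5 0.12 -0.07 -0.05 0;-2 12 6 0.16 -0.093 -0.05 0;-2.5 15 7.5 0.20 -0.117 -0.05 0;-3 18 9 0.24 -0.14 -0.05 0;-3.5 21 10.5 0.28 -0.163 -0.05 0;-3.9 24.4 12.2 0.32 -0.187 -0.05 0' 40; python3 - <<'E'
from go import *
z=lean(35).apply([0,0,1]); g=np.array([607,-195,134])
rel(g+(19-120)*z,lean(35))
E
```

```text
clock: 1.1
eef_pos: [440.3, -316.6, 281.2]
tcp_rot: [3.119, -0.432, 0.101]
contact_force: [0.3, -0.3, 0.1]
opening: 1.001
grasp_force: 0.0
turn [-1.6  10.21  5.15] shift m [ 0.0825 -0.1125  0.1064] dist 175.0
```

```bash
python3 -m creep '-0.3 2 1 0.018 -0.025 0.015 0;-0.6 4 2 0.036 -0.05 0.035 0;-1 6 3 0.052 -0.075 0.06 0;-1.3 8 4 0.07 -0.1 0.085 0;-1.6 10.2 5.15 0.0825 -0.1125 0.1064 0;-1.6 10.2 5.15 0.0825 -0.1125 0.1064 0;-1.6 10.2 5.15 0.0825 -0.1125 0.1064 0' 40; python3 - <<'E'
from go import *; from h import *
f=r.grab_frame("wrist"); cv2.imwrite("pics/w1.png",f["img"][:,:,::-1]); np.savez("w1.npz",**f)
f2=r.grab_frame("side"); np.savez("side1.npz",**f2)
P=pts(f); q=P.reshape(-1,3); q=q[(abs(q[:,0]-605)<50)&(abs(q[:,1]+190)<45)]
for z in(115,125,134,143,152):
    a=q[abs(q[:,2]-z)<3]
    for n,m in(("fix",a[:,1]<-190),("lev",a[:,1]>-190)):
        b=a[m]
        if len(b)>5: print(z,n,len(b),"x",np.percentile(b[:,0],[2,50,98]).round(1),"y",np.percentile(b[:,1],[2,50,98]).round(1))
z=lean(35).apply([0,0,1]); g=np.array([607,-195,134])
rel(g+19*z,lean(35)); print(r.sense()["eef_pos"])
E
```

```text
clock: 1.98
eef_pos: [548.0, -196.4, 217.0]
tcp_rot: [3.14, -0.609, 0.002]
contact_force: [1.1, -0.2, 0.4]
opening: 1.003
grasp_force: 0.0
115 fix 30 x [630.6 633.5 635.8] y [-212.  -206.4 -196.4]
115 lev 95 x [608.2 625.7 636.6] y [-189.5 -187.3 -180.6]
125 fix 31 x [624.2 627.3 629.4] y [-211.4 -206.1 -200.6]
125 lev 105 x [601.1 617.8 628.8] y [-186.7 -184.6 -177.2]
134 fix 34 x [616.8 620.2 623.2] y [-211.8 -206.1 -200.5]
134 lev 119 x [593.8 612.4 622.8] y [-184.1 -182.1 -175.3]
143 fix 43 x [611.4 614.5 616.4] y [-211.2 -205.4 -200.3]
143 lev 118 x [588.7 606.5 616.3] y [-181.7 -179.4 -171.9]
152 fix 276 x [582.5 586.9 610.1] y [-211.4 -205.3 -200.1]
152 lev 340 x [584.5 590.6 610.3] y [-178.9 -172.9 -165.4]
turn [0.05 0.06 0.08] shift m [ 0.0004 -0.0021  0.1212] dist 121.0
[ 548.15862774 -196.99354528  217.52883782]
```

View pics/w1.png

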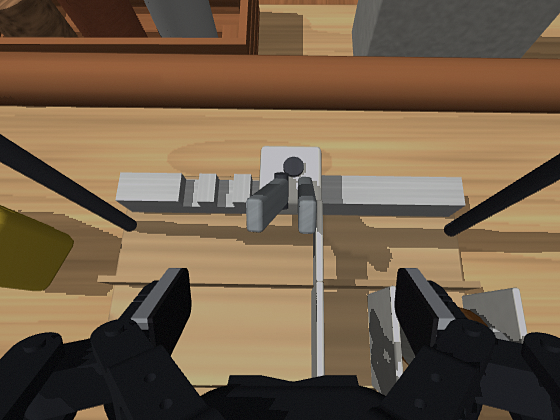

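The wrist view shows the lever at about (268,205) and the fixed grip at (308,205), centred between the open fingers, with the rod clear behind. Now I'll move in along the tool axis.

```bash
python3 -m creep '0 0 0 0.001 -0.001 0.03 0;0 0 0 0.001 -0.001 0.06 0;0 0 0 0.001 -0.001 0.08 0;0 0 0 0.001 -0.001 0.1 0;0 0 0 0.001 -0.001 0.12 0;0 0 0 0.001 -0.001 0.12 0;0 0 0 0.001 -0.001 0.12 0' 40; python3 -m creep '0 0 0 0 0 0 60;0 0 0 0 0 0 120;0 0 0 0 0 0 180;0 0 0 0 0 0 255;0 0 0 0 0 0 255;0 0 0 0 0 0 255;0 0 0 0 0 0 255;0 0 0 0 0 0 255' 40
```

```text
clock: 2.95
eef_pos: [617.5, -195.6, 119.6]
tcp_rot: [3.141, -0.61, 0.001]
contact_force: [-0.2, -0.2, -0.5]
opening: 1.001
grasp_force: 0.0
clock: 3.95
eef_pos: [617.2, -195.2, 119.7]
tcp_rot: [3.141, -0.61, 0.0]
contact_force: [-9.0, 1.7, 10.3]
opening: 0.364
grasp_force: 38.3
```

```bash
python3 -m creep '0 0 0 0 -0.006 0 255;0 0 0 0 -0.016 0 255;0 0 0 0 -0.027 0 255;0 0 0 0 -0.038 0 255;0 0 0 0.001 -0.050 0 255;0 0 0 0.001 -0.061 0 255;0 0 0 0.001 -0.070 0 255;0 0 0 0.001 -0.070 0 255' 40;  python3 - <<'E'
from go import *; from h import *
f=r.grab_frame("side"); P=pts(f)
for n,Q in(("then",pts(dict(np.load("side1.npz")))),("now",P)):
    q=Q.reshape(-1,3); q=q[(q[:,0]>475)&(q[:,0]<545)&(abs(q[:,2]-96)<5)&(q[:,1]>-235)&(q[:,1]<-100)]; print(n,len(q),np.percentile(q[:,1],[2,25,50,75,98]).round(1))
s=r.sense(); print(s["eef_pos"],s["contact_force"],s["opening"])
E
```

```text
clock: 4.95
eef_pos: [618.2, -124.2, 119.7]
tcp_rot: [3.142, -0.61, 0.001]
contact_force: [-6.2, 1.5, 6.8]
opening: 0.369
grasp_force: 39.6
then 91 [-217.3 -215.2 -213.9 -212.7 -210.3]
now 107 [-147.5 -142.9 -141.8 -140.8 -138.3]
[ 618.14304768 -124.34307634  119.66916453] [-5.71171178  0.99347191  7.06715568] 0.35817464992559983
```

```bash
python3 -m creep '0 0 0 0 0.001 0 220;0 0 0 0 0.001 0 150;0 0 0 0 0.001 0 80;0 0 0 0 0.001 0 0;0 0 0 0 0.001 0 0;0 0 0 0 0.001 0 0;0 0 0 0 0.001 0 0' 40; python3 -m creep '0 0 0 0 0 -0.02 0;0 0 0 0 0 -0.05 0;0 0 0 0 0 -0.09 0;0 0 0 0 0 -0.12 0;0 0 0 0 0 -0.12 0;0 0 0 0 0 -0.12 0' ;  python3 - <<'E'
from go import *; from h import *
f=r.grab_frame("side"); P=pts(f); q=P.reshape(-1,3); q=q[(q[:,0]>475)&(q[:,0]<545)&(abs(q[:,2]-96)<5)&(q[:,1]>-235)&(q[:,1]<-100)]; print(len(q),np.percentile(q[:,1],[2,25,50,75,98]).round(1))
f=r.grab_frame("wrist"); P=pts(f); np.savez("w2.npz",**f); q=P.reshape(-1,3); q=q[(abs(q[:,0]-605)<50)&(abs(q[:,1]+115)<45)]
for z in(125,134,143,152):
    a=q[abs(q[:,2]-z)<3]
    for n,m in(("fix",a[:,1]<-120),("lev",a[:,1]>-120)):
        b=a[m]
        if len(b)>5: print(z,n,len(b),"x",np.percentile(b[:,0],[2,50,98]).round(1),"y",np.percentile(b[:,1],[2,50,98]).round(1))
# canister
d=pts(r.grab_frame("top")).reshape(-1,3)
d=d[(abs(d[:,0]-432)<70)&(abs(d[:,1]-215)<75)]
for a,b in((100,135),(148,165)):
    e=d[(d[:,2]>a)&(d[:,2]<b)]; print(len(e),rect(e) if len(e) else 0)
E
```

```text
clock: 5.88
eef_pos: [618.3, -126.2, 119.3]
tcp_rot: [3.141, -0.609, 0.001]
contact_force: [-0.8, 0.6, -0.2]
opening: 1.0
grasp_force: 0.0
clock: 6.62
eef_pos: [549.8, -126.1, 217.4]
tcp_rot: [3.141, -0.609, 0.001]
contact_force: [-0.2, 0.4, 0.2]
opening: 1.0
grasp_force: 0.0
96 [-152.  -149.5 -148.1 -147.  -145. ]
125 fix 57 x [619.3 627.  630.2] y [-145.6 -135.6 -120.1]
125 lev 71 x [602.2 616.2 629.6] y [-119.4 -118.  -111.2]
134 fix 64 x [596.2 620.  624.1] y [-144.8 -135.9 -134.1]
134 lev 109 x [595.4 613.1 623.9] y [-118.1 -116.1 -109.3]
143 fix 43 x [612.9 615.5 617.5] y [-145.5 -139.9 -134.7]
143 lev 124 x [589.4 608.  617. ] y [-115.6 -113.6 -106. ]
152 fix 266 x [583.4 587.7 610.9] y [-145.5 -139.5 -134.2]
152 lev 342 x [584.8 591.2 610.9] y [-113.1 -107.   -99.6]
927 ((431.4046630859375, 215.04722595214844), (103.25492095947266, 63.3671760559082), 68.40240478515625)
272 ((431.69708251953125, 214.64918518066406), (37.801448822021484, 36.56924819946289), 89.71870422363281)
```

The lever gap is the same as at rest and the stop has moved about 66 mm, so it's latched in the 0.070 notch. Now for the canister, plus a bay measurement from the same wrist frame.

```bash
python3 - <<'E'
from go import *; from h import *
P=pts(dict(np.load("w2.npz"))); q=P.reshape(-1,3)
Pt=pts(r.grab_frame("top")).reshape(-1,3)
for n,q in(("wrist",q),("top",Pt)):
  for m,y0,y1 in(("div",-285,-255),("stop",-165,-130)):
    a=q[(q[:,0]>470)&(q[:,0]<548)&(q[:,2]>92)&(q[:,2]<104)&(q[:,1]>y0)&(q[:,1]<y1)]
    if len(a)>5: print(n,m,len(a),"x",a[:,0].min().round(1),a[:,0].max().round(1),"y",np.percentile(a[:,1],[2,50,98]).round(1))
rel([433,215.5,290],lean(0,-22))
E
```

```text
wrist div 408 x 520.1 548.0 y [-276.4 -272.2 -270.6]
wrist stop 692 x 490.6 548.0 y [-153.9 -150.7 -147.9]
top div 117 x 470.4 547.7 y [-275.5 -271.6 -268.8]
turn [ -6.71 -34.37  21.39] shift m [-0.0535 -0.3415 -0.1266] dist 368.0
```

```bash
python3 -m creep '0 0 0 -0.01 -0.02 -0.03 0;-1 -5 3 -0.02 -0.06 -0.06 0;-2 -10 6 -0.03 -0.1 -0.09 0;-3 -15 9 -0.035 -0.15 -0.11 0;-4 -20 12.5 -0.04 -0.2 -0.12 0;-5 -25 15.5 -0.045 -0.25 -0.127 0;-6 -30 18.5 -0.05 -0.3 -0.127 0;-6.7 -34.4 21.4 -0.0535 -0.3415 -0.127 0'; python3 -m creep '0 0 0 0 0 0 0;0 0 0 0 0 0 0'; python3 - <<'E'
from go import *; from h import *
f=r.grab_frame("wrist"); P=pts(f); cv2.imwrite("pics/w3.png",f["img"][:,:,::-1])
d=P.reshape(-1,3); d=d[(abs(d[:,0]-432)<75)&(abs(d[:,1]-215)<75)]
for a,b in((95,125),(148,165)):
    e=d[(d[:,2]>a)&(d[:,2]<b)]; print(len(e),rect(e) if len(e) else 0, e.max(0))
rel([433,215.5,132],lean(0,-22)); print(r.sense()["eef_pos"])
E
```

```text
clock: 7.82
eef_pos: [432.3, 218.4, 290.9]
tcp_rot: [3.141, 0.002, -0.384]
contact_force: [1.0, -0.5, 0.5]
opening: 1.0
grasp_force: 0.0
clock: 8.07
eef_pos: [432.5, 215.2, 290.1]
tcp_rot: [3.14, -0.0, -0.383]
contact_force: [0.4, 0.2, -0.0]
opening: 0.997
grasp_force: 0.0
4941 ((432.90985107421875, 214.66600036621094), (104.0489501953125, 62.44422149658203), 68.29198455810547) [477.37771124 271.28057221 121.6371925 ]
1781 ((432.27117919921875, 214.74317932128906), (39.33681106567383, 38.70964431762695), 36.073970794677734) [452.06272814 234.79302357 158.4972417 ]
turn [ 0.06 -0.04  0.01] shift m [ 1.000e-04 -1.100e-03  1.583e-01] dist 158.0
[432.41817614 214.69224389 290.3381196 ]
```

View pics/w3.png

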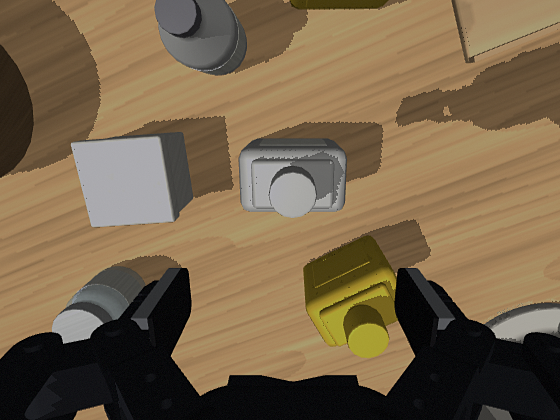

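The wrist view shows the white canister squarely aligned, cap at (293,192), and the TCP is directly above it at (432.4,214.7). Now I'll descend and grip.

```bash
python3 -m creep '0 0 0 0 0 0.04 0;0 0 0 0 0 0.09 0;0 0 0 0 0 0.13 0;0 0 0 0 0 0.15 0;0 0 0 0 0 0.158 0;0 0 0 0 0 0.158 0;0 0 0 0 0 0.158 0' 50; python3 -m creep '0 0 0 0 0 0 50;0 0 0 0 0 0 100;0 0 0 0 0 0 150;0 0 0 0 0 0 255;0 0 0 0 0 0 255;0 0 0 0 0 0 255;0 0 0 0 0 0 255;0 0 0 0 0 0 255' 50; python3 -m creep '0 0 0 0 0 -0.01 255;0 0 0 0 0 -0.04 255;0 0 0 0 0 -0.08 255;0 0 0 0 0 -0.12 255;0 0 0 0 0 -0.145 255;0 0 0 0 0 -0.15 255;0 0 0 0 0 -0.15 255' 50; python3 - <<'E'
from go import *; from h import *
rel([509,-211.5,282],lean(0,-0.5)); s=r.sense(); print(s["eef_pos"],s["contact_force"])
f=r.grab_frame("wrist"); np.savez("w4.npz",**f); P=pts(f).reshape(-1,3)
d=P[(abs(P[:,0]-432)<75)&(abs(P[:,1]-215)<75)]
e=d[(d[:,2]>235)&(d[:,2]<276)]; print(rect(e))
E
```

```text
clock: 9.0
eef_pos: [433.6, 215.3, 134.1]
tcp_rot: [-3.14, -0.002, -0.385]
contact_force: [0.6, 0.1, 0.6]
opening: 1.001
grasp_force: 0.0
clock: 10.0
eef_pos: [433.0, 215.2, 133.6]
tcp_rot: [-3.141, -0.001, -0.384]
contact_force: [-1.2, -1.7, 5.5]
opening: 0.452
grasp_force: 49.6
clock: 10.88
eef_pos: [432.2, 215.1, 282.3]
tcp_rot: [3.141, -0.001, -0.384]
contact_force: [0.4, 0.1, -5.9]
opening: 0.45
grasp_force: 52.0
turn [ 5.000e-02 -2.000e-02 -2.152e+01] shift m [0.2311 0.3667 0.0007] dist 433.0
[432.18051091 215.09942898 282.34287958] [ 0.38782207  0.06872848 -5.90257605]
((435.24957275390625, 213.4544219970703), (104.43161010742188, 56.676055908203125), 68.41880798339844)
```

```bash
python3 -m creep '0 0 -1 0.01 0.016 0 255;0 0 -3 0.03 0.048 0 255;0 0 -6 0.058 0.092 0 255;0 0 -9 0.087 0.138 0 255;0 0 -12 0.116 0.184 0 255;0 0 -15 0.145 0.23 0 255;0 0 -18 0.174 0.275 0 255;0 0 -20 0.2 0.317 0 255'; python3 - <<'E'
from go import *
rel([509,-211.5,282],lean(0,-1))
E
```

```text
clock: 11.92
eef_pos: [498.6, -155.2, 281.6]
tcp_rot: [-3.141, 0.001, -0.034]
contact_force: [1.6, 0.3, -5.2]
opening: 0.447
grasp_force: 52.1
turn [-0.02  0.08 -0.96] shift m [ 0.0123  0.0559 -0.0005] dist 57.0
```

```bash
python3 -m creep '0 0 0 0.006 0.02 0 255;0 0 -1 0.01 0.042 0 255;0 0 -1 0.0123 0.055 0 255;0 0 -1 0.0123 0.055 0 255;0 0 -1 0.0123 0.055 0 255'; python3 - <<'E'
from go import *; from h import *
s=r.sense(); print(s["eef_pos"],s["tcp_rot"])
rel([509,-211.5,146],lean(0,-1))
for n in("side","top"):
    f=r.grab_frame(n); P=pts(f); d=P.reshape(-1,3); np.savez(n+"5.npz",**f)
    if n=="side": cv2.imwrite("pics/s5.png",f["img"][:,:,::-1])
    b=d[(abs(d[:,0]-509)<60)&(abs(d[:,1]+211)<70)&(d[:,2]>165)&(d[:,2]<255)]; print(n,"body",len(b),b.min(0).round(1) if len(b) else 0,b.max(0).round(1) if len(b) else 0)
    for m,y0,y1 in(("div",-285,-255),("stop",-165,-130)):
        a=d[(d[:,0]>470)&(d[:,0]<548)&(d[:,2]>92)&(d[:,2]<104)&(d[:,1]>y0)&(d[:,1]<y1)]
        if len(a)>5: print(n,m,len(a),np.percentile(a[:,1],[2,50,98]).round(1),np.percentile(a[:,0],[2,98]).round(1))
E
```

```text
clock: 12.55
eef_pos: [509.4, -208.0, 283.0]
tcp_rot: [-3.141, -0.0, -0.018]
contact_force: [-0.1, -0.2, -5.4]
opening: 0.452
grasp_force: 52.5
[ 509.41871246 -207.98526191  282.98567793] [-3.14120417e+00 -4.27084159e-04 -1.76298612e-02]
turn [-0.02 -0.02 -0.01] shift m [-0.0004  0.0036  0.137 ] dist 137.0
side body 955 [ 479.6 -257.8  165.1] [ 544.3 -151.3  254.9]
side div 10 [-271.9 -270.7 -267.6] [473.5 479.1]
side stop 105 [-151.4 -148.1 -144.5] [479.1 547.3]
top body 667 [ 474.5 -248.5  165.7] [ 540.9 -154.5  255. ]
top div 21 [-274.9 -271.1 -268.4] [470.5 482. ]
top stop 106 [-152.9 -148.9 -146.5] [475.  546.1]
```

View pics/s5.png

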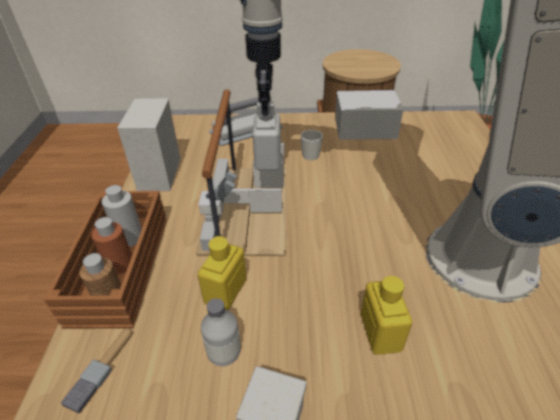

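The side view shows the canister upright above the bay at (267,150), with the stop and divider on either side of its line. Lowering slowly.

```bash
python3 -m creep '0 0 0 0 0.003 0.02 255;0 0 0 0 0.003 0.04 255;0 0 0 0 0.003 0.055 255;0 0 0 0 0.003 0.07 255;0 0 0 0 0.003 0.085 255;0 0 0 0 0.003 0.1 255;0 0 0 0 0.003 0.115 255;0 0 0 0 0.003 0.12 255'; python3 - <<'E'
from go import *; 
s=r.sense(); print(s["eef_pos"],s["tcp_rot"],s["contact_force"],s["wrist_torque"])
E
```

```text
clock: 13.65
eef_pos: [509.1, -211.8, 162.0]
tcp_rot: [-3.141, 0.0, -0.018]
contact_force: [-0.2, 0.5, -5.4]
opening: 0.452
grasp_force: 52.4
[ 509.14897499 -211.76666573  162.01360923] [-3.14131421e+00  4.98078593e-04 -1.78375894e-02] [-0.23922154  0.49184081 -5.40242144] [ 0.0360666   0.02679354 -0.01726754]
```

No side contact. It has 16 mm left to go.

```bash
python3 -m creep '0 0 0 0 0 0.003 255;0 0 0 0 0 0.006 255;0 0 0 0 0 0.009 255;0 0 0 0 0 0.012 255;0 0 0 0 0 0.014 255;0 0 0 0 0 0.0155 255;0 0 0 0 0 0.0165 255;0 0 0 0 0 0.0165 255'; python3 - <<'E'
from go import *; 
s=r.sense(); print(s["eef_pos"],s["contact_force"],s["wrist_torque"])
E
```

```text
clock: 14.65
eef_pos: [509.7, -212.0, 146.8]
tcp_rot: [3.141, -0.001, -0.018]
contact_force: [0.4, -0.8, -5.8]
opening: 0.448
grasp_force: 52.4
[ 509.73634166 -211.9769624   146.7643484 ] [ 0.42986058 -0.78945877 -5.82371809] [-0.00510471  0.02754329 -0.01763487]
```

```bash
python3 -m creep '0 0 0 0 0 0.0007 255;0 0 0 0 0 0.0014 255;0 0 0 0 0 0.002 255;0 0 0 0 0 0.002 255'
```

```text
clock: 15.15
eef_pos: [510.2, -212.4, 145.7]
tcp_rot: [3.141, -0.002, -0.018]
contact_force: [-2.2, -0.6, 5.3]
opening: 0.446
grasp_force: 53.6
```

It's on the floor: the force went from -5.8 to +5.3 N. Release and rise.

```bash
python3 -m creep '0 0 0 0 0 -0.0005 140;0 0 0 0 0 -0.001 120;0 0 0 0 0 -0.001 80;0 0 0 0 0 -0.001 0;0 0 0 0 0 -0.001 0;0 0 0 0 0 -0.001 0;0 0 0 0 0 -0.001 0' 20; python3 -m creep '0 0 0 0 0 -0.01 0;0 0 0 0 0 -0.03 0;0 0 0 0 0 -0.06 0;0 0 0 -0.02 0 -0.1 0;0 0 0 -0.04 0 -0.14 0;0 0 0 -0.06 0 -0.16 0;0 0 0 -0.06 0 -0.16 0'; python3 - <<'E'
from go import *; from h import *
for n in("side","top","wrist"):
    f=r.grab_frame(n); P=pts(f); d=P.reshape(-1,3)
    if n!="top": cv2.imwrite(f"pics/{n}6.png",f["img"][:,:,::-1])
    d=d[(abs(d[:,0]-509)<60)&(abs(d[:,1]+211)<53)]
    e=d[(d[:,2]>162)&(d[:,2]<175)]; b=d[(d[:,2]>108)&(d[:,2]<134)]
    if len(e)>20: print(n,"cap",rect(e),np.median(e[:,2]))
    if len(b)>20: print(n,"body",rect(b))
    Q=P.reshape(-1,3); a=Q[(Q[:,0]>475)&(Q[:,0]<548)&(abs(Q[:,2]-97)<6)&(Q[:,1]>-155)&(Q[:,1]<-130)]
    print(n,"stop",np.percentile(a[:,1],[2,50,98]).round(1) if len(a) else 0)
    q=Q[(abs(Q[:,0]-605)<50)&(abs(Q[:,1]+115)<45)&(abs(Q[:,2]-152)<3)]; print(n,"grips y",np.sort(q[:,1])[::max(1,len(q)//12)].round(0))
E
```

```text
clock: 16.02
eef_pos: [509.7, -212.0, 145.8]
tcp_rot: [3.141, -0.001, -0.018]
contact_force: [-0.3, 0.5, -0.7]
opening: 0.998
grasp_force: 0.0
clock: 16.9
eef_pos: [449.6, -211.2, 308.1]
tcp_rot: [3.14, -0.005, -0.018]
contact_force: [0.0, -1.0, -0.4]
opening: 1.001
grasp_force: 0.0
side cap ((512.9116821289062, -209.62403869628906), (39.165584564208984, 39.09416961669922), 54.364540100097656) 168.42099405052966
side body ((512.9488525390625, -209.64479064941406), (63.018333435058594, 102.81063079833984), 0.1038234680891037)
side stop [-152.  -148.1 -144.7]
side grips y [-145. -140. -138. -136. -135. -134. -133. -131. -106. -105. -102. -101.
 -100.  -99.  -97.]
top cap ((511.06427001953125, -210.26100158691406), (32.87678527832031, 37.50088882446289), 13.87943172454834) 168.53025667325517
top body ((507.849609375, -210.48434448242188), (102.28868865966797, 63.94122314453125), 87.59526062011719)
top stop [-152.9 -148.6 -146.6]
top grips y [-144. -142. -140. -137. -136. -134. -134. -133. -110. -107. -105. -103.
 -102. -100.]
wrist cap ((509.3232421875, -212.86732482910156), (38.66238784790039, 38.880924224853516), 88.93470001220703) 168.40959237680184
wrist body ((509.0911865234375, -212.36654663085938), (103.31529998779297, 62.50359344482422), 88.97955322265625)
wrist stop [-154.4 -152.  -148.3]
wrist grips y [-146. -145. -143. -141. -138. -136. -111. -110. -109. -107. -105. -102.
 -100.]
```

View pics/wrist6.png

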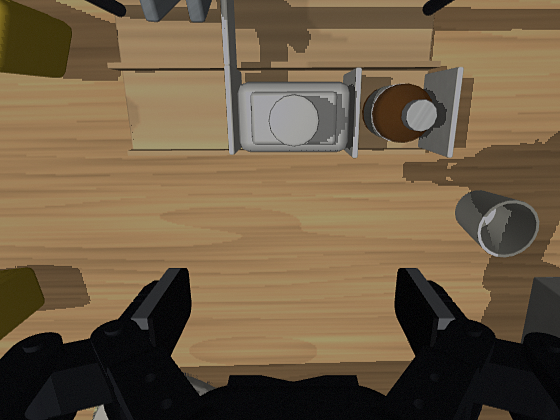

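The canister stands square in the bay: cap top at 168.4 mm, centre near (510,-211), with gaps on both sides. The stop measures 65.8 mm, which is close to the lower limit of 65 mm. The time allows a gentle nudge of about 4 mm in +y within the notch play, using the open finger on the fixed grip.

```bash
python3 - <<'E'
from go import *
rel([550,-113,217],lean(35))
E
```

```text
turn [ 0.32 34.95 -0.99] shift m [ 0.0984 -0.0995  0.0883] dist 165.0
```

```bash
python3 -m creep '0 5 0 0.01 -0.02 0 0;0 10 0 0.025 -0.04 0.01 0;0 15 0 0.04 -0.06 0.02 0;0 20 -0.5 0.06 -0.08 0.035 0;0 25 -0.5 0.075 -0.0995 0.055 0;0.2 30 -1 0.09 -0.0995 0.075 0;0.3 35 -1 0.0984 -0.0995 0.0883 0;0.3 35 -1 0.0984 -0.0995 0.0883 0'; python3 -m creep '0 0 0 0 0 0.02 0;0 0 0 0 0 0.05 0;0 0 0 0 0 0.08 0;0 0 0 0 0 0.1 0;0 0 0 0 0 0.115 0;0 0 0 0 0 0.115 0;0 0 0 0 0 0.115 0'; python3 -m creep '0 0 0 0 -0.003 0 0;0 0 0 0 -0.006 0 0;0 0 0 0 -0.006 0 0;0 0 0 0 -0.006 0 0'
```

```text
clock: 18.05
eef_pos: [547.9, -112.4, 214.2]
tcp_rot: [-3.139, -0.606, -0.002]
contact_force: [-0.6, -0.9, 0.2]
opening: 1.0
grasp_force: 0.0
clock: 18.92
eef_pos: [616.4, -112.9, 124.1]
tcp_rot: [-3.141, -0.613, 0.001]
contact_force: [-0.2, -0.1, -0.3]
opening: 1.002
grasp_force: 0.0
clock: 19.42
eef_pos: [615.9, -107.1, 123.6]
tcp_rot: [3.141, -0.612, 0.001]
contact_force: [-0.5, -0.2, 0.6]
opening: 1.01
grasp_force: 0.0
```

```bash
python3 -m creep '0 0 0 0 -0.001 0 0;0 0 0 0 -0.002 0 0;0 0 0 0 -0.003 0 0;0 0 0 0 -0.003 0 0'; python3 -m creep '0 0 0 0 -0.001 0 0;0 0 0 0 -0.0015 0 0;0 0 0 0 -0.0015 0 0'; python3 -m creep '0 0 0 0 -0.001 0 0;0 0 0 0 -0.0015 0 0;0 0 0 0 -0.0015 0 0'
```

```text
clock: 19.92
eef_pos: [615.9, -104.1, 123.4]
tcp_rot: [3.141, -0.612, 0.001]
contact_force: [1.4, 0.5, 1.0]
opening: 0.998
grasp_force: 0.0
clock: 20.3
eef_pos: [615.9, -102.8, 123.4]
tcp_rot: [3.141, -0.612, 0.001]
contact_force: [-0.3, -1.3, 0.1]
opening: 1.0
grasp_force: 0.7
clock: 20.68
eef_pos: [615.9, -101.1, 123.4]
tcp_rot: [3.141, -0.612, 0.001]
contact_force: [1.4, -0.9, 0.4]
opening: 0.999
grasp_force: 0.6
```

```bash
python3 -m creep '0 0 0 0 -0.001 0 0;0 0 0 0 -0.0015 0 0;0 0 0 0 -0.0015 0 0'; python3 -m creep '0 0 0 0 0.004 0 0;0 0 0 0 0.008 0 0;0 0 0 0 0.012 0 0;0 0 0 0 0.012 -0.02 0;0 0 0 0 0.012 -0.06 0;0 0 0 0 0.012 -0.1 0;0 0 0 0 0.012 -0.13 0;0 0 0 0 0.012 -0.13 0'; python3 -m creep '0 0 0 -0.03 0 -0.03 0;0 0 0 -0.06 0 -0.06 0;0 0 0 -0.06 0 -0.06 0;0 0 0 -0.06 0 -0.06 0';python3 - <<'E'
from go import *; from h import *
for n in("side","top"):
    f=r.grab_frame(n); P=pts(f); Q=P.reshape(-1,3)
    if n=="side": cv2.imwrite("pics/s7.png",f["img"][:,:,::-1])
    a=Q[(Q[:,0]>475)&(Q[:,0]<545)&(abs(Q[:,2]-96)<5)&(Q[:,1]>-155)&(Q[:,1]<-130)]
    print(n,"stop",np.percentile(a[:,1],[2,25,50,75,98]).round(1))
    q=Q[(abs(Q[:,0]-605)<50)&(abs(Q[:,1]+115)<45)&(abs(Q[:,2]-152)<6)]; print(n,"grips y",np.sort(q[:,1])[::max(1,len(q)//14)].round(0))
    d=Q[(abs(Q[:,0]-509)<60)&(abs(Q[:,1]+211)<53)]; e=d[(d[:,2]>162)&(d[:,2]<175)]
    if len(e)>20: print("cap",rect(e),np.median(e[:,2]))
E
```

```text
clock: 21.05
eef_pos: [615.9, -99.6, 123.4]
tcp_rot: [3.141, -0.612, 0.001]
contact_force: [0.7, -0.9, -0.5]
opening: 1.002
grasp_force: 0.5
clock: 22.05
eef_pos: [541.3, -112.2, 231.9]
tcp_rot: [3.139, -0.615, 0.001]
contact_force: [1.1, -0.3, -0.6]
opening: 1.001
grasp_force: 0.0
clock: 22.55
eef_pos: [458.4, -112.1, 244.3]
tcp_rot: [3.141, -0.612, -0.0]
contact_force: [0.4, 0.8, 0.7]
opening: 1.0
grasp_force: 0.0
side stop [-148.  -145.5 -144.  -143.  -140.3]
side grips y [-140. -135. -132. -131. -130. -130. -129. -129. -105. -100.  -99.  -98.
  -96.  -96.  -95.  -93.]
cap ((512.4132690429688, -210.6729278564453), (36.99771499633789, 38.51476287841797), 85.85690307617188) 168.69214506082142
top stop [-149.  -148.2 -146.  -143.8 -142.8]
top grips y [-140. -139. -136. -135. -133. -131. -130. -129. -107. -105. -103. -102.
 -100.  -98.  -97.  -95.]
cap ((508.1507263183594, -211.42330932617188), (37.61465835571289, 37.7852897644043), 0.175933837890625) 168.2881009129705
```

View pics/s7.png

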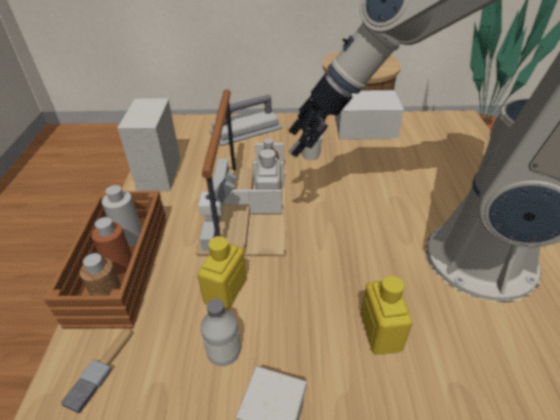

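The side view shows the canister upright in the bay at (267,175) with the arm clear. The stop is now at about 70 mm, the lever at rest, and nothing else has moved.

```bash
python3 -c "
from rig import r
print(r.sign_off())"
```

```text
the job is handed in; nothing more can be done
None
```

The job is handed in, with no verdict shown: the stop is latched at about 70 mm with the lever at rest, and the canister stands upright and square in the bay, released; I saw no bystander move.

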